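Hold the mounting press lid at its tipping point

ROBOT

A 6-joint arm with a two-finger parallel gripper is mounted at the origin on a cart in front of the work surface, level with it; the furniture and walls round the work are solid. World frame = base frame: x ahead of the robot, y to its left, z up, the work surface at z = 0. Lengths are in m, angles in rad, forces in N, time in s.
With the tool pointing down it reaches from about 0.35 to 0.875 m from the base axis. Payload 4.2 kg.
Tool frame: the origin (TCP) lies midway between the tips of the shut fingers; the grasp point (between the pads) lies 19 mm behind it; z points along the fingers, y is the line along which they close (so a half turn about z gives the same grasp; the last joint's range is limited). The gripper opens to 85 mm and grips with 20 to 120 N. Pads are 22 mm wide; open, the fingers measure 114 mm over their backs; the gripper's body (76 mm by 85 mm) begins 54 mm behind the grasp point. The pads swing forward as they close: fully open they stand 13 mm farther back than shut.
Start: joints at [1.417, 0.385, 0.008, 0, -1.194, -0.259], TCP at [0.251, 0.572, 0.231] pointing down, gripper open.
Joint ranges: [-3.14, 3.14], [-1.21, 2.06], [-1.07, 1.41], [-3.16, 2.05], [-2.99, -0.16], [-3.1, 3.1]. Speed limits (rad/s): [2.79, 2.79, 3.14, 3.14, 3.14, 3.14].

INTERFACE

Orientations are given as a unit quaternion [w, x, y, z].
In Python, from cell import r gives the robot as it stands.
- The arm moves only by the tool drive_tool, never from a script. Its argument "series" is one flat list of numbers, 7 for each row, row after row: the shift along the tool's x, y, z in cm, then the turn, a rotation vector about the tool's x, y, z in rad, then the opening, from 0 (shut) to 1 (fully open). A call has 1 to 20 rows; each row is the pose to reach, as a shift and turn from the pose commanded when the call began, along the tool's axes at that moment; what a row does not reach only later rows make up. A row lasts 1/10 s, in which the tool goes at most 50 mm and 8.59 degrees, less where a joint would pass 70% of its speed; a pose out of reach is approached as far as the arm can. A call with a gripper value outside its range is refused whole. The fingers move at their own pace and stop on an object; "squeeze" is the grip in N (left out, the last holds). Time passes only in rows, so rows that repeat a pose let the fingers close. It gives the time, the measured TCP pose, the force, the opening and the grip force at its end, in the units of the state.
- r.get_obs(): the state, without advancing time (a new reading comes with each control period).
- r.read_camera(name): name is "side" or "top" or "wrist"; returns (picture, depth): 420x560x3 uint8, red, green, blue; 420x560 float32, m along the optical axis (not along the pixel's ray), 0 where there is no reading.
- r.get_calibration(name): a dict with "fx", "fy", "cx", "cy" (pixels), "pose" (4x4, takes a point from camera to world coordinates); the wrist camera has in their place "hand_eye" (4x4, takes a point from camera to tool coordinates, whose origin is the TCP and whose axes are the flange's). Camera axes: x right, y down, z forward; pixel columns grow to the right and rows downward; lengths in m; the calibration is good to about 2 mm. The wrist camera is an equidistant fisheye: a pixel r from the principal point sees the ray r / f radians off the axis. A picture is of the moment at which its call begins: read the wrist's pose just before it. get_calibration takes no time and is no camera call.
- r.close_job(): hands the job in; it is judged then, once.
The state is a dict: "time_s": time; "joints": joint angles; "qvel": joint speeds; "joint_efforts": joint torques, N m; "tcp_pos": TCP position; "orientation": TCP orientation; "force": force on the tool from outside, world axes, zero at the start; "wrist_torque": the same for the moment, N m; "grip_width": finger opening in m; "grip_force": force on a finger pad.
Only numpy, scipy, OpenCV 4.12 (cv2) and the standard library are available. Lean on these libraries where they do the work, as an engineer would, in place of code of your own. Each camera call takes 0.05 s, during which the arm holds its last target. There are 200 camera calls.

TASK

I have just refitted the gas strut on the side of the bench mounting press and want to nip up its stud while you hold the lid for me. Press the latch plunger down to its stop so that the lid comes free, raise the lid by its front tab until it is about five degrees past its balance point (45 degrees open, where the strut starts to lift it by itself), then ease it back and hold it still about five degrees below the balance point, so that its weight rests lightly in your grip. Never let the lid fly open or drop, leave everything else on the table where it is, and finish still holding the lid there: do not let go.

Things in the scene. Friction and masses are not known exactly. Their poses are not given: they have to be found in the camera images.
- plunger (a joint): Latch plunger: slides straight down, 0 = up, 0.010 m = at its stop. Its spring takes 2.4 N to start and 8.5 N at the stop, and brings it back up when let go. Near the end of its way it frees the lid, which then rises about 3.5 degrees ajar by itself and stays ajar.
- plunger_top (a point): Centre of the top of the plunger's bright steel mushroom head (28 mm across, flat top 20 mm), on the dark latch housing at the right-hand end of the front deck as the robot sees it. Unpressed, its top is 92 mm above the table, 16 mm below the top of the shut lid, whose front edge is 30 mm behind the head's centre.
- lid (a joint): Opening angle, rad: 0 = shut and latched, about 0.06 = ajar after unlatching, 1.25 = open stop. Balance point 0.785 (45 degrees): below it the lid sinks shut if let go, above it the strut lifts it to the stop. Upward force needed at the tab: 7 N when shut, 1.5 N at 0.60, 0.8 N at 0.685, none at 0.785; at 0.90 it pulls up with 0.9 N.
- lid_tab (a point): Grasp point of the black pull tab at the middle of the lid's front. Tab: 34 mm wide along the hinge, 13 mm thick, 48 mm long; the point is 34 mm out from the lid's front, mid-width, mid-thickness; 90 mm above the table when shut, deck below it at 38 mm. Lid's frame: x toward the hinge, y left along the hinge axis, z out of the lid's top. Pinch it across its width; it can swivel in the pads.
- lid_hinge (a point): Mid-point of the lid's hinge axis at the back of the press, 74 mm above the table. The tab's grasp point runs on an arc about it: in the lid's frame it lies 279 mm in front of the hinge and 16 mm above it.
- press: Grey bench mounting press, fixed: 325 mm deep, 300 mm wide, 108 mm high when shut. Front deck 60 mm deep toward the robot: control knob and rocker on its left, latch plunger on its right; gas strut on the right side. Origin on the table under its middle (deck's front edge 170 mm in front of it); x toward the hinge at the back, y left, z up.
- glue_bottle_mid (a point): Squeeze bottle, 47 mm wide, 135 mm high, to be left alone; point 10 mm above its foot.
- water_jar_mid (a point): Empty waisted glass jar, 58 mm wide, 86 mm high, to be left alone; point 10 mm above its foot.
- beeswax_mid (a point): Round yellow cake of beeswax, 44 mm wide, 16 mm high, in front of the press's left half, to be left alone; point 10 mm above its foot.
- loupe_mid (a point): Black stand loupe, 40 mm wide, 37 mm high, in front of the press's right half, to be left alone; point 10 mm above its foot.
- thread_spool_mid (a point): Wooden spool of thread, 36 mm wide, 46 mm high, to be left alone; point 10 mm above its foot.
- paste_jar_mid (a point): Glass jar of white paste, 58 mm wide, 66 mm high, to be left alone; point 10 mm above its foot.
- linen_tape_mid (a point): Roll of linen tape lying flat, 73 mm wide, 19 mm high, to be left alone; point 10 mm above its foot.
- bone_folder_mid (a point): Flat bone folder, 148 mm long, 4 mm thick, lying to the left of the press, to be left alone; point 10 mm above its underside.

How it is judged:
By the outcome, as a careful person would: the job done as asked, in the order asked, and still so for the second after the job is handed in, while the arm keeps its last pose, push and grip.
It also fails if it takes over 48 s, if anything falls off the work surface, if the arm or the gripper's body presses on something with over 40 N, if the wrist force passes 120 N, or if a joint passes its speed limit or range.

## Working session

There is one attempt and no reset: what is moved stays moved. The work goes in short steps, Python scripts to look and compute and a tool call to move; the robot and the scene stay as the last step left them, time stands still between calls to the robot, and variables do not carry over. Pictures are saved under pics/ and viewed, at most 10 in all, crops included, and the job is handed in when it is done.

Besides the shell and the picture viewer there is one more tool, called as name(argument=value, ...) on one line, values as JSON. drive_tool: Moves the arm, as the interface text tells. Its arguments: {"type":"object","properties":{"series":{"type":"array","items":{"type":"number"}},"squeeze":{"type":"number"}},"required":["series"]}

```bash
mkdir -p pics; ls; python3 - <<'E'
from cell import r
import cv2,numpy as np
o=r.get_obs(); print(o)
for n in ("top","side"):
    p,d=r.read_camera(n); c=r.get_calibration(n); print(n,c)
    cv2.imwrite(f"pics/{n}0.png",p[:,:,::-1]); np.savez(f"{n}0.npz",p=p,d=d)
E
```

```text
pics
{'time_s': 0.0, 'joints': array([ 1.41659686e+00,  3.85568910e-01,  6.64921646e-03, -4.84929157e-04,
       -1.19398299e+00, -2.58628439e-01]), 'qvel': array([-0.00220596, -0.00180714, -0.00026665,  0.00053417,  0.00079573,
        0.00065996]), 'joint_efforts': array([ 3.81654627e-04, -3.92293596e+01,  1.88398898e+01,  4.18622106e+00,
       -4.59960167e-03, -1.60018068e-06]), 'tcp_pos': array([0.25048919, 0.57198935, 0.23022535]), 'orientation': array([ 1.06350292e-03,  9.78753266e-01, -2.05038736e-01, -1.70086414e-04]), 'force': array([ 0.73758995,  0.10284564, -0.23160749]), 'wrist_torque': array([0.00063169, 0.03267957, 0.01560895]), 'grip_force': 0.0, 'grip_width': 0.08546235332983393}
top {'fx': 394.6611637549347, 'fy': 394.6611637549347, 'cx': 282.0680626949489, 'cy': 210.10041889522574, 'pose': array([[ 1.54550157e-02, -9.84746419e-01,  1.73307911e-01,
         3.69520423e-01],
       [-9.99873964e-01, -1.58507555e-02, -8.99595206e-04,
        -5.41248487e-03],
       [ 3.63293449e-03, -1.73272165e-01, -9.84867280e-01,
         1.23161976e+00],
       [ 0.00000000e+00,  0.00000000e+00,  0.00000000e+00,
         1.00000000e+00]])}
side {'fx': 400.71107216192127, 'fy': 400.71107216192127, 'cx': 288.1958568418115, 'cy': 207.57622658185187, 'pose': array([[-0.99606393, -0.04863283,  0.07410465,  0.5024419 ],
       [-0.08800471,  0.64234793, -0.76134375,  0.84297185],
       [-0.01057466, -0.76486861, -0.64409952,  0.80031018],
       [ 0.        ,  0.        ,  0.        ,  1.        ]])}
```

View pics/top0.png

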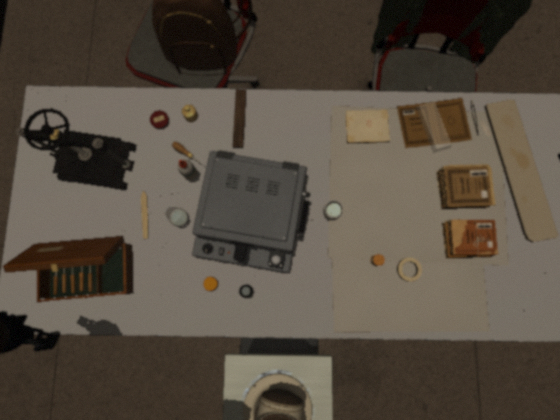

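View pics/side0.png

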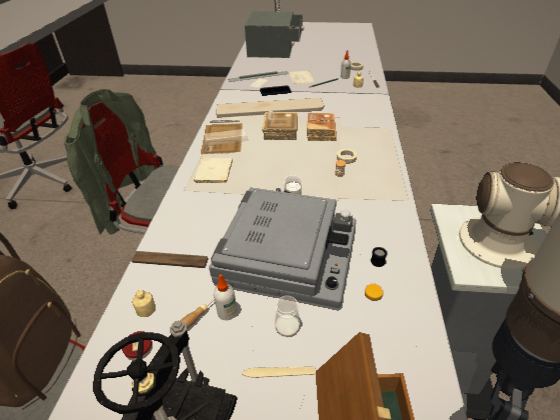

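The top view shows the press at about (250,210), slightly turned, with the tab near (241,254), the plunger near (277,260), the loupe at (246,291) and the beeswax at (210,284). The side view agrees.

```bash
cat > h.py <<'E'
import numpy as np, cv2
from cell import r
from scipy.spatial.transform import Rotation as R
def ray(n,uv):
    c=r.get_calibration(n); P=c["pose"]
    return P[:3,3],P[:3,:3]@np.array([(uv[0]-c["cx"])/c["fx"],(uv[1]-c["cy"])/c["fy"],1])
def onz(n,uv,z):
    o,d=ray(n,uv); return o+d*(z-o[2])/d[2]
def cloud(n,d):
    c=r.get_calibration(n); v,u=np.mgrid[:420,:560]
    p=np.stack([(u-c["cx"])/c["fx"]*d,(v-c["cy"])/c["fy"]*d,d],-1)
    return p@c["pose"][:3,:3].T+c["pose"][:3,3]
E
python3 - <<'E'
from h import *
t=np.load("top0.npz"); p,d=t["p"],t["d"]; X=cloud("top",d)
m=((abs(X[...,2]-.108)<.006)&(d>0)).astype(np.uint8); m[:, :180]=0; m[:,320:]=0; m[:140]=0;m[280:]=0
n,l,s,c=cv2.connectedComponentsWithStats(m); k=1+s[1:,4].argmax()
print(s[k],np.median(X[l==k][:,2]))
rc=cv2.minAreaRect(X[l==k][:,:2].astype(np.float32)); print(rc,cv2.boxPoints(rc))
for nm,uv,z in(("plung",(277,260),.092),("tab",(241,254),.096),("loupe",(246,291),.037),("wax",(210,284),.016)):
    print(nm,onz("top",uv,z),X[uv[1],uv[0]])
s=np.load("side0.npz")["p"]
a=cv2.resize(p[225:305,180:320],None,fx=4,fy=4,interpolation=cv2.INTER_CUBIC)
b=cv2.resize(s[190:320,290:390],None,fx=4,fy=4,interpolation=cv2.INTER_CUBIC)[:520]
cv2.imwrite("pics/crop.png",np.clip(a[...,::-1]*1.6,0,255)); cv2.imwrite("pics/crops.png",b[...,::-1])
E
```

```text
[ 201  157   98   86 6250] 0.1085785649147345
((0.6024318337440491, 0.08473409712314606), (0.261454701423645, 0.2317878007888794), 82.55242156982422) [[ 0.47057086 -0.02986836]
 [ 0.7004033  -0.05991247]
 [ 0.7342928   0.19933656]
 [ 0.5044604   0.22938067]]
plung [0.42453242 0.00583431 0.092     ] [0.4245171  0.00583118 0.09231728]
tab [0.43979614 0.10920233 0.096     ] [0.43970712 0.10905715 0.09743846]
loupe [0.33445293 0.09667873 0.037     ] [0.33447366 0.09661839 0.0377061 ]
wax [0.35291421 0.20800292 0.016     ] [0.3529801  0.20715614 0.02082327][ WARN:0@0.440] global loadsave.cpp:1063 imwrite_ Unsupported depth image for selected encoder is fallbacked to CV_8U.
```

View pics/crop.png

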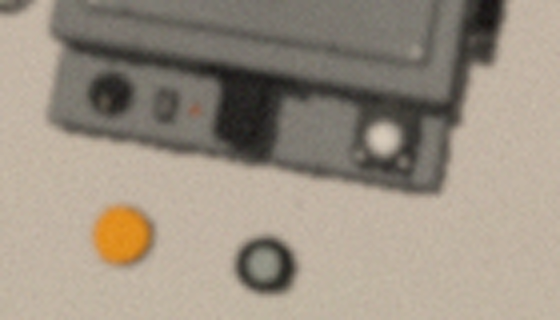

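View pics/crops.png

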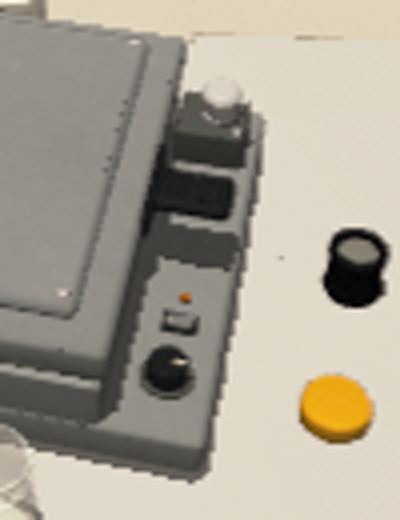

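The crops show the plunger head at top-view pixel (275.6,259.4) and the black tab around (241.6,254). The deck edge gives a press yaw of about -7.5°.

```bash
cat >> h.py <<'E'
YAW=np.arctan2(-.0300,.2298)
def shift(target,Rt=None,o=None):
    o=o or r.get_obs(); q=o["orientation"]; Rc=R.from_quat(q[[1,2,3,0]])
    d=Rc.inv().apply(np.array(target)-o["tcp_pos"])*100
    return d, (Rc.inv()*Rt).as_rotvec() if Rt is not None else None
def down(tilt=0):  # tool x along press x, tilted forward
    return R.from_euler("z",YAW)*R.from_euler("y",-tilt)*R.from_euler("x",np.pi)
E
python3 - <<'E'
from h import *
t=np.load("top0.npz"); p,d=t["p"],t["d"]; X=cloud("top",d)
Rz=R.from_euler("z",YAW).as_matrix(); C=np.array([.6024,.0847,0])
L=(X-C)@Rz
pl=onz("top",(275.6,259.4),.092); print("plunger",pl,(pl-C)@Rz)
z=L[...,2]
m=(d>0)&(z>.085)&(z<.1025)&(L[...,0]>-.22)&(L[...,0]<-.12)
for nm,a,b in(("tab",-.04,.04),("plung",-.13,-.07)):
    q=L[m&(L[...,1]>a)&(L[...,1]<b)]; print(nm,len(q),np.percentile(q,[2,10,50,90,98],axis=0).round(4))
# height profile along the tab axis and right of it
for y in(0,.03,-.05):
    k=(abs(L[...,1]-y)<.008)&(d>0)&(L[...,0]<-.09)&(L[...,0]>-.24); a=L[k]; a=a[a[:,0].argsort()]
    print(y,[(round(float(s[0])*1e3),round(float(s[2])*1e3)) for s in a[::4]])
o=r.get_obs(); q=o["orientation"]
print(down().as_matrix().round(3), R.from_quat(q[[1,2,3,0]]).as_matrix().round(3))
print(shift([*pl[:2],.15],down()), down(.3).as_matrix()[:,2])
E
```

```text
plunger [0.42617903 0.00988012 0.092     ] [-0.16505282 -0.09700212  0.092     ]
tab 352 [[-0.1827 -0.0347  0.0913]
 [-0.1753 -0.021   0.0939]
 [-0.1409  0.0044  0.0977]
 [-0.1238  0.0234  0.1005]
 [-0.1206  0.0363  0.1019]]
plung 184 [[-0.177  -0.1281  0.0861]
 [-0.1713 -0.1204  0.0897]
 [-0.1337 -0.0991  0.0967]
 [-0.1228 -0.0793  0.1009]
 [-0.1209 -0.0721  0.1019]]
0 [(-239, 2), (-237, -2), (-235, 3), (-232, 1), (-230, 3), (-228, 2), (-226, 3), (-223, 2), (-221, 2), (-219, 2), (-216, 3), (-214, 0), (-212, 3), (-210, 2), (-207, -1), (-205, -1), (-202, 0), (-201, 3), (-198, 1), (-196, -6), (-194, 1), (-192, 36), (-190, 38), (-187, 40), (-185, 39), (-184, 39), (-182, 97), (-181, 39), (-178, 96), (-177, 96), (-175, 98), (-174, 30), (-172, 97), (-171, 98), (-169, 97), (-167, 96), (-165, 37), (-164, 94), (-162, 97), (-161, 100), (-159, 99), (-157, 98), (-156, 96), (-154, 100), (-152, 98), (-150, 39), (-149, 94), (-147, 97), (-144, 100), (-143, 97), (-141, 95), (-139, 94), (-138, 95), (-136, 96), (-135, 100), (-132, 98), (-129, 99), (-127, 98), (-126, 102), (-124, 99), (-122, 99), (-120,
[... 1363 characters left out ...]
1), (-154, 41), (-152, 38), (-150, 39), (-147, 42), (-145, 35), (-143, 40), (-141, 35), (-139, 39), (-137, 41), (-134, 36), (-133, 41), (-132, 38), (-131, 97), (-129, 101), (-126, 95), (-125, 101), (-123, 97), (-121, 97), (-119, 101), (-116, 97), (-114, 99), (-113, 99), (-110, 98), (-109, 106), (-107, 108), (-105, 108), (-103, 107), (-101, 109), (-99, 107), (-97, 113), (-95, 111), (-93, 110), (-91, 110)]
[[ 0.992 -0.129 -0.   ]
 [-0.129 -0.992 -0.   ]
 [ 0.     0.    -1.   ]] [[ 0.916 -0.401 -0.001]
 [-0.401 -0.916 -0.002]
 [ 0.     0.002 -1.   ]]
(array([38.6493776 , 44.42265608,  8.12548141]), array([ 2.01186792e-03,  1.55834936e-04, -2.83134175e-01])) [ 0.29303369 -0.03825505 -0.95533649]
```

drive_tool(series=[3,3.5,0,0,0,0,0,7,8,1,0,0,-0.05,0,11,12.5,2,0,0,-0.1,0,15,17,3,0,0,-0.14,0,19,21.5,4,0,0,-0.18,0,23,26,5,0,0,-0.22,0,27,30.5,6,0,0,-0.25,0,31,35,7,0,0,-0.283,0,34,39,8,0,0,-0.283,0,37,42.5,8,0,0,-0.283,0,38.6,44.4,8,0,0,-0.283,0,38.6,44.4,8,0,0,-0.283,0,38.6,44.4,8,0,0,-0.283,0,38.6,44.4,8,0,0,-0.283,0], squeeze=40)

```text
time_s: 1.5
tcp_pos: [0.4259, 0.0096, 0.1509]
orientation: [0.0, 0.998, -0.067, -0.0]
force: [-0.5, 0.6, 0.5]
grip_width: -0.0001
grip_force: 0.0
```

```bash
python3 - <<'E'
from h import *
o=r.get_obs(); p,d=r.read_camera("wrist"); c=r.get_calibration("wrist"); np.savez("w1.npz",p=p,d=d)
cv2.imwrite("pics/w1.png",p[:,:,::-1]); print(c)
H=c["hand_eye"]; Rc=R.from_quat(o["orientation"][[1,2,3,0]]).as_matrix()
for nm,P in(("plunger",[.4262,.0099,.092]),("tab",[.435,.1085,.0965])):
    t=Rc.T@(np.array(P)-o["tcp_pos"]); q=np.linalg.inv(H)@np.r_[t,1]
    th=np.arctan2(np.hypot(q[0],q[1]),q[2]); u=q[:2]/np.hypot(q[0],q[1])*th*c["fx"]+[c["cx"],c["cy"]]; print(nm,u)
E
```

```text
{'fx': 325.19226210127806, 'fy': 325.19226210127806, 'cx': 278.15653200049576, 'cy': 204.9913479212262, 'hand_eye': array([[-7.48759635e-05, -9.55520850e-01, -2.94923550e-01,
         7.64935272e-02],
       [ 9.99999977e-01, -1.19455765e-05, -2.15180220e-04,
         4.59839957e-04],
       [ 2.02086155e-04, -2.94923559e-01,  9.55520828e-01,
        -1.42008765e-01],
       [ 0.00000000e+00,  0.00000000e+00,  0.00000000e+00,
         1.00000000e+00]])}
plunger [277.01536128 225.52255905]
tab [135.26953978 232.38617724]
```

View pics/w1.png

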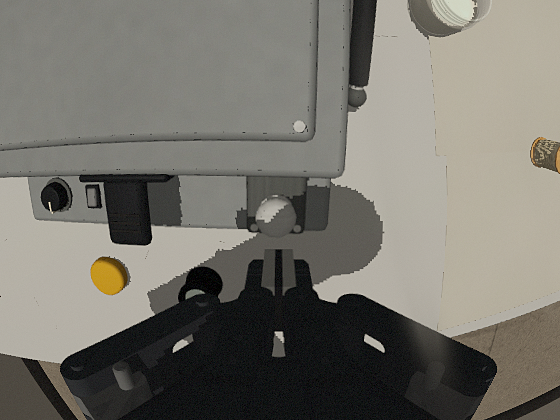

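The wrist view shows the plunger head at about (276,215), about 11 px above the prediction. The tab is centred near column 129 with its end at row 243. I'll back-project both.

```bash
cat >> h.py <<'E'
C0=np.array([.6024,.0847,0]); RZ=R.from_euler("z",YAW).as_matrix()
def wcloud(d,o):
    c=r.get_calibration("wrist"); v,u=np.mgrid[:420,:560]; a=(u-c["cx"])/c["fx"]; b=(v-c["cy"])/c["fx"]; th=np.hypot(a,b)+1e-9
    k=np.tan(th)/th; p=np.stack([a*k*d,b*k*d,d,np.ones_like(d)],-1)@c["hand_eye"].T
    return p[...,:3]@R.from_quat(o["orientation"][[1,2,3,0]]).as_matrix().T+o["tcp_pos"]
E
python3 - <<'E'
from h import *
w=np.load("w1.npz"); p,d=w["p"],w["d"]; o=r.get_obs(); L=(wcloud(d,o)-C0)@RZ
g=p.min(2)
m=np.zeros_like(g); m[190:242,250:302]=(g[190:242,250:302]>105)
n,l,s,c=cv2.connectedComponentsWithStats(m); k=1+s[1:,4].argmax(); print(s[k],c[k])
q=L[(l==k)]; print("head",np.percentile(q,[5,25,50,75,95],axis=0).round(4))
f=q[q[:,2]>np.percentile(q[:,2],50)]; print("flat",f.min(0),f.max(0),f.mean(0))
# head by depth
S=(L[...,2]>.083)&(L[...,2]<.102)&(abs(L[...,1]+.097)<.025)&(L[...,0]<-.14)&(L[...,0]>-.2); q=L[S]; print("head d",len(q),q.min(0),q.max(0),q.mean(0))
S=(L[...,2]>.085)&(L[...,2]<.106)&(abs(L[...,1])<.03)&(L[...,0]<-.14)&(L[...,0]>-.2); q=L[S]; print("tab",len(q),np.percentile(q,[1,50,99],axis=0).round(4))
for x in(30,60,200,230): print("lid edge",x,[(v,*(L[v,x]*1e3).round().tolist()) for v in range(168,186,3)])
E
```

```text
[256 198  32  25 456] [269.28070175 209.25438596]
head [[-0.161  -0.0991  0.0869]
 [-0.1575 -0.0946  0.0889]
 [-0.154  -0.0906  0.0906]
 [-0.1513 -0.0873  0.0915]
 [-0.1492 -0.0832  0.0922]]
flat [-0.16301874 -0.09977974  0.09057611] [-0.08877622 -0.08401299  0.29311831] [-0.15558241 -0.0913856   0.09327718]
head d 1244 [-0.17441159 -0.10858687  0.08430099] [-0.14786144 -0.08163402  0.09340833] [-0.15992292 -0.09499508  0.0903881 ]
tab 2224 [[-0.1788 -0.0069  0.0905]
 [-0.1586  0.0064  0.0967]
 [-0.1402  0.025   0.0985]]
lid edge 30 [(168, -120.0, 92.0, 98.0), (171, -122.0, 93.0, 97.0), (174, -124.0, 93.0, 97.0), (177, -138.0, 151.0, 38.0), (180, -141.0, 152.0, 38.0), (183, -144.0, 152.0, 38.0)]
lid edge 60 [(168, -121.0, 59.0, 99.0), (171, -123.0, 60.0, 98.0), (174, -126.0, 61.0, 97.0), (177, -140.0, 109.0, 38.0), (180, -142.0, 109.0, 39.0), (183, -145.0, 109.0, 40.0)]
lid edge 200 [(168, -125.0, -48.0, 99.0), (171, -127.0, -48.0, 97.0), (174, -130.0, -47.0, 94.0), (177, -144.0, -33.0, 38.0), (180, -146.0, -33.0, 38.0), (183, -149.0, -32.0, 37.0)]
lid edge 230 [(168, -125.0, -67.0, 98.0), (171, -127.0, -67.0, 98.0), (174, -129.0, -67.0, 96.0), (177, -144.0, -58.0, 38.0), (180, -147.0, -58.0, 37.0), (183, -149.0, -58.0, 38.0)]
```

```bash
python3 - <<'E'
from h import *
w=np.load("w1.npz"); o=r.get_obs(); W=wcloud(w["d"],o); t=np.load("top0.npz"); T=cloud("top",t["d"])
def edge(X,u0,u1,v0,v1,zl):
    P=[]
    for u in range(u0,u1):
        col=X[v0:v1,u]; k=np.where(col[:,2]>zl)[0]
        if len(k): P.append(col[k[-1],:2])
    vx,vy,x,y=cv2.fitLine(np.array(P,np.float32),cv2.DIST_HUBER,0,.01,.01).ravel(); return np.arctan(-vx/vy),(x,y)
print("wrist lid front",edge(W,20,240,150,185,.09)) if 0 else None
print("wrist lid front L",edge(W,20,75,140,190,.092),"full",edge(W,190,245,140,190,.092))
a=edge(W,20,75,140,190,.092)[1]; b=edge(W,190,245,140,190,.092)[1]; print("joint yaw",np.arctan(-(a[0]-b[0])/(a[1]-b[1])))
print("top deck front",edge(T,196,288,240,280,.025))
print("top lid front",edge(T,198,234,225,262,.075),edge(T,250,266,225,262,.075))
# back/side edges of lid from top
P=[]
for v in range(165,232):
    k=np.where(T[v,180:250,2]>.09)[0]
    if len(k): P.append(T[v,180+k[0],:2])
vx,vy,x,y=cv2.fitLine(np.array(P,np.float32),cv2.DIST_HUBER,0,.01,.01).ravel(); print("left side yaw",np.arctan(vy/vx),x,y)
E
```

```text
wrist lid front L (np.float32(-0.13867564), (np.float32(0.48676223), np.float32(0.17836325))) full (np.float32(-0.16448173), (np.float32(0.46605778), np.float32(0.045405403)))
joint yaw -0.15448119
top deck front (np.float32(-0.1589653), (np.float32(0.41362533), np.float32(0.11875975)))
top lid front (np.float32(-0.18190381), (np.float32(0.48247734), np.float32(0.17418231))) (np.float32(-0.056307625), (np.float32(0.46395242), np.float32(0.062072597)))
left side yaw -0.15976582 0.5842395 0.23697297
```

drive_tool(series=[0.3,-0.1,1.5,0,0,0.028,0,0.3,-0.1,3.5,0,0,0.028,0,0.3,-0.1,5,0,0,0.028,0,0.3,-0.1,5.6,0,0,0.028,0,0.3,-0.1,5.8,0,0,0.028,0,0.3,-0.1,6.0,0,0,0.028,0,0.3,-0.1,6.2,0,0,0.028,0,0.3,-0.1,6.4,0,0,0.028,0,0.3,-0.1,6.55,0,0,0.028,0,0.3,-0.1,6.55,0,0,0.028,0])

```text
time_s: 2.55
tcp_pos: [0.4299, 0.0122, 0.0867]
orientation: [-0.001, 0.997, -0.079, 0.001]
force: [-2.3, 1.6, 3.4]
grip_width: -0.0
grip_force: 1.7
```

drive_tool(series=[0,0,0.15,0,0,0,0,0,0,0.3,0,0,0,0,0,0,0.4,0,0,0,0,0,0,0.5,0,0,0,0,0,0,0.5,0,0,0,0])

```text
time_s: 3.05
tcp_pos: [0.4299, 0.0121, 0.082]
orientation: [-0.001, 0.997, -0.079, 0.001]
force: [-3.8, 3.8, 10.0]
grip_width: 0.0003
grip_force: 4.9
```

drive_tool(series=[0,0,0.1,0,0,0,0,0,0,0.15,0,0,0,0,0,0,0.15,0,0,0,0])

```text
time_s: 3.35
tcp_pos: [0.43, 0.0121, 0.0819]
orientation: [-0.0, 0.997, -0.078, 0.001]
force: [-8.4, 4.6, 20.8]
grip_width: -0.0002
grip_force: 10.9
```

drive_tool(series=[0,0,-1,0,0,0,0,0,0,-4,0,0,0,0,0,-1,-7.5,0,0,0,0.3,-0.3,-5,-9,0,0,0,0.75,-0.6,-8,-9,0,0,0,0.75,-0.8,-10,-9,0,0,0,0.75,-0.8,-10,-9,0,0,0,0.75,-0.8,-10,-9,0,0,0,0.75])

```text
time_s: 4.15
tcp_pos: [0.4368, 0.1114, 0.1691]
orientation: [0.0, 0.997, -0.078, -0.0]
force: [-0.2, -0.7, -0.4]
grip_width: 0.0642
grip_force: 0.0
```

```bash
python3 - <<'E'
from h import *
o=r.get_obs(); p,d=r.read_camera("wrist"); np.savez("w2.npz",p=p,d=d,pos=o["tcp_pos"],q=o["orientation"])
print(o["tcp_pos"],o["force"],o["grip_width"])
cv2.imwrite("pics/w2.png",p[:,:,::-1])
E
```

```text
[0.43684959 0.11144339 0.16912802] [-0.16649019 -0.72282865 -0.37118557] 0.06421177794105254
```

View pics/w2.png

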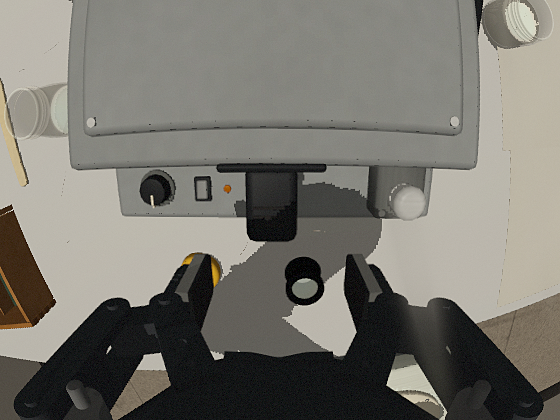

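The lid looks ajar. The tab sits at columns 247–298, rows 170–242, and the lid front edge at row 167 is level, so the yaw is right.

```bash
python3 - <<'E'
from h import *
w=np.load("w2.npz"); o={"tcp_pos":w["pos"],"orientation":w["q"]}; X=wcloud(w["d"],o)
Rc=R.from_quat(w["q"][[1,2,3,0]]); T=Rc.inv().apply((X-w["pos"]).reshape(-1,3)).reshape(X.shape)*100
g=w["p"].max(2); m=np.zeros((420,560),bool); m[176:238,240:305]=True; m&=(X[...,2]>.08)
q=T[m]; z=X[m][:,2]; print("tool cm",np.percentile(q,[1,50,99],axis=0).round(2),np.percentile(z,[5,50,95]).round(4))
for v in range(160,246,4): print(v,T[v,272].round(2),X[v,272,2].round(4))
A=X[100:160,150:420].reshape(-1,3); A=A[A[:,2]>.05]; n=np.linalg.svd(A-A.mean(0),full_matrices=False)[2][2]; print("lid tilt deg",np.degrees(np.arccos(abs(n[2]))),n)
E
```

```text
tool cm [[-0.67 -2.06  5.43]
 [ 1.45 -0.36  5.69]
 [ 3.4   1.26  6.24]] [0.1091 0.1122 0.1141]
160 [ 4.42 -0.34  5.71] 0.112
164 [ 4.16 -0.34  5.76] 0.1115
168 [ 3.91 -0.34  5.71] 0.112
172 [ 3.62 -0.35  5.88] 0.1103
176 [ 3.39 -0.35  5.78] 0.1113
180 [ 3.13 -0.35  5.76] 0.1115
184 [ 2.85 -0.35  5.85] 0.1106
188 [ 2.61 -0.35  5.77] 0.1115
192 [ 2.34 -0.35  5.8 ] 0.1112
196 [ 2.1  -0.35  5.71] 0.112
200 [ 1.84 -0.35  5.72] 0.112
204 [ 1.62 -0.35  5.56] 0.1135
208 [ 1.35 -0.35  5.56] 0.1135
212 [ 1.06 -0.36  5.63] 0.1128
216 [ 0.82 -0.36  5.54] 0.1138
220 [ 0.49 -0.36  5.68] 0.1123
224 [ 0.22 -0.36  5.67] 0.1125
228 [-0.01 -0.36  5.54] 0.1137
232 [-0.29 -0.36  5.55] 0.1136
236 [-0.63 -0.37  5.68] 0.1124
240 [-0.92 -0.37  5.67] 0.1125
244 [-6.22 -0.61 16.92] -0.0001
lid tilt deg 55.44471471792708 [-0.81384893  0.12622493  0.56720118]
```

drive_tool(series=[0.4,-0.4,1,0,0,0,0.75,0.4,-0.4,3.5,0,0,0,0.75,0.4,-0.4,6,0,0,0,0.75,0.4,-0.4,7.8,0,0,0,0.75,0.4,-0.4,8.3,0,0,0,0.75,0.4,-0.4,8.3,0,0,0,0.75,0.4,-0.4,8.3,0,0,0,0.5,0.4,-0.4,8.3,0,0,0,0.3,0.4,-0.4,8.3,0,0,0,0.2,0.4,-0.4,8.3,0,0,0,0.2,0.4,-0.4,8.3,0,0,0,0.2,0.4,-0.4,8.3,0,0,0,0.2], squeeze=40)

```text
time_s: 5.4
tcp_pos: [0.4423, 0.1153, 0.0868]
orientation: [-0.001, 0.997, -0.079, 0.001]
force: [-0.1, 0.8, 1.7]
grip_width: 0.0333
grip_force: 43.5
```

```bash
python3 - <<'E'
import numpy as np
f=lambda a:np.array([-27.9*np.cos(a)+1.6*np.sin(a),-(27.9*np.sin(a)+1.6*np.cos(a))])
for a0,a1,n in((.06,.31,20),(.31,.62,20),(.62,.872,20),(.872,.698,20)):
    t=np.arange(1,n+1)/n; s=t*t*(3-2*t) if a0!=.06 else t*t*(3-2*t)
    print(a0,a1,[tuple((f(a0+(a1-a0)*k)-f(a0)).round(2).tolist()) for k in s])
E
```

```text
0.06 0.31 [(0.01, -0.05), (0.02, -0.19), (0.05, -0.42), (0.09, -0.72), (0.15, -1.08), (0.22, -1.49), (0.3, -1.95), (0.39, -2.43), (0.5, -2.93), (0.62, -3.43), (0.75, -3.94), (0.89, -4.43), (1.03, -4.9), (1.17, -5.34), (1.3, -5.74), (1.42, -6.08), (1.52, -6.37), (1.6, -6.58), (1.65, -6.72), (1.67, -6.76)]
0.31 0.62 [(0.02, -0.06), (0.09, -0.23), (0.19, -0.49), (0.34, -0.84), (0.52, -1.25), (0.73, -1.72), (0.97, -2.24), (1.25, -2.78), (1.55, -3.34), (1.86, -3.91), (2.19, -4.46), (2.53, -5.0), (2.86, -5.51), (3.18, -5.98), (3.48, -6.4), (3.75, -6.77), (3.98, -7.07), (4.15, -7.29), (4.27, -7.43), (4.3, -7.48)]
0.62 0.872 [(0.03, -0.04), (0.12, -0.15), (0.27, -0.33), (0.47, -0.56), (0.71, -0.84), (0.99, -1.16), (1.3, -1.5), (1.64, -1.86), (2.0, -2.23), (2.37, -2.6), (2.76, -2.96), (3.14, -3.31), (3.51, -3.63), (3.86, -3.93), (4.19, -4.2), (4.47, -4.43), (4.71, -4.62), (4.9, -4.76), (5.01, -4.85), (5.05, -4.88)]
0.872 0.698 [(-0.03, 0.02), (-0.11, 0.08), (-0.24, 0.18), (-0.4, 0.31), (-0.6, 0.46), (-0.83, 0.64), (-1.08, 0.85), (-1.34, 1.07), (-1.61, 1.3), (-1.88, 1.54), (-2.15, 1.78), (-2.41, 2.02), (-2.66, 2.26), (-2.89, 2.48), (-3.1, 2.69), (-3.27, 2.87), (-3.42, 3.02), (-3.53, 3.13), (-3.6, 3.21), (-3.62, 3.23)]
```

drive_tool(series=[0,0,-0.05,0,0,0,0.2,0.02,0,-0.19,0,0,0,0.2,0.05,0,-0.42,0,0,0,0.2,0.09,0,-0.72,0,0,0,0.2,0.15,0,-1.08,0,0,0,0.2,0.22,0,-1.49,0,0,0,0.2,0.3,0,-1.95,0,0,0,0.2,0.39,0,-2.43,0,0,0,0.2,0.5,0,-2.93,0,0,0,0.2,0.62,0,-3.43,0,0,0,0.2,0.75,0,-3.94,0,0,0,0.2,0.89,0,-4.43,0,0,0,0.2,1.03,0,-4.9,0,0,0,0.2,1.17,0,-5.34,0,0,0,0.2,1.3,0,-5.74,0,0,0,0.2,1.42,0,-6.08,0,0,0,0.2,1.52,0,-6.37,0,0,0,0.2,1.6,0,-6.58,0,0,0,0.2,1.65,0,-6.72,0,0,0,0.2,1.67,0,-6.76,0,0,0,0.2])

```text
time_s: 7.4
tcp_pos: [0.4575, 0.1128, 0.1525]
orientation: [-0.0, 0.997, -0.079, -0.001]
force: [3.7, 4.4, -7.9]
grip_width: 0.0332
grip_force: 42.1
```

drive_tool(series=[0.02,0,-0.06,0,0,0,0.2,0.09,0,-0.23,0,0,0,0.2,0.19,0,-0.49,0,0,0,0.2,0.34,0,-0.84,0,0,0,0.2,0.52,0,-1.25,0,0,0,0.2,0.73,0,-1.72,0,0,0,0.2,0.97,0,-2.24,0,0,0,0.2,1.25,0,-2.78,0,0,0,0.2,1.55,0,-3.34,0,0,0,0.2,1.86,0,-3.91,0,0,0,0.2,2.19,0,-4.46,0,0,0,0.2,2.53,0,-5.0,0,0,0,0.2,2.86,0,-5.51,0,0,0,0.2,3.18,0,-5.98,0,0,0,0.2,3.48,0,-6.4,0,0,0,0.2,3.75,0,-6.77,0,0,0,0.2,3.98,0,-7.07,0,0,0,0.2,4.15,0,-7.29,0,0,0,0.2,4.27,0,-7.43,0,0,0,0.2,4.3,0,-7.48,0,0,0,0.2])

```text
time_s: 9.4
tcp_pos: [0.4994, 0.1061, 0.2275]
orientation: [-0.0, 0.997, -0.079, -0.002]
force: [-0.5, 5.0, -4.2]
grip_width: 0.033
grip_force: 43.4
```

```bash
cat >> h.py <<'E'
def lidangle():
    p,d=r.read_camera("top"); X=cloud("top",d); L=(X-C0)@R.from_euler("z",-.158).as_matrix()
    m=(d>0)&(abs(L[...,1])<.12)&(L[...,0]>-.16)&(L[...,0]<.10)&(L[...,2]>.12)&(abs(L[...,1])>.06)
    q=L[m]; vx,vz,_,_=cv2.fitLine(q[:,[0,2]].astype(np.float32),cv2.DIST_HUBER,0,.01,.01).ravel()
    return np.arctan2(-vz*np.sign(vx),abs(vx)),m.sum()
E
python3 - <<'E'
from h import *
print(lidangle())
p,d=r.read_camera("side"); cv2.imwrite("pics/s2.png",cv2.resize(p[100:320,180:420],None,fx=2.5,fy=2.5)[:,:,::-1])
E
```

```text
(np.float32(1.1344538), np.int64(2292))
```

View pics/s2.png

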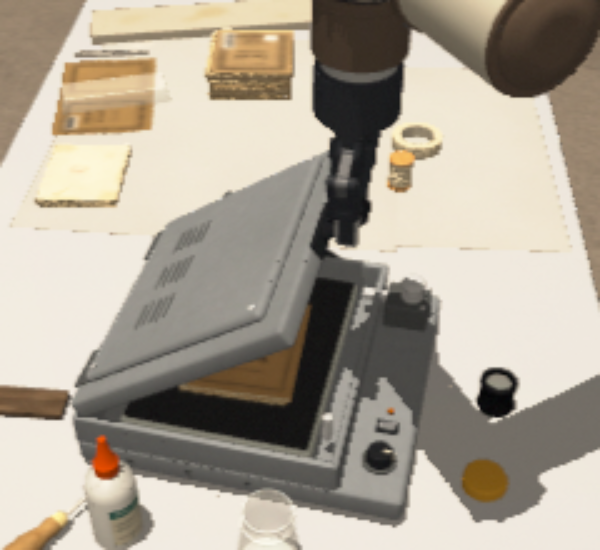

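The lid is held by the tab at about 35°, and the other objects are undisturbed. I'll continue past the balance point.

drive_tool(series=[0.03,0,-0.04,0,0,0,0.2,0.12,0,-0.15,0,0,0,0.2,0.27,-0.02,-0.33,0,0,0,0.2,0.47,-0.04,-0.56,0,0,0,0.2,0.71,-0.06,-0.84,0,0,0,0.2,0.99,-0.08,-1.16,0,0,0,0.2,1.3,-0.1,-1.5,0,0,0,0.2,1.64,-0.1,-1.86,0,0,0,0.2,2.0,-0.1,-2.23,0,0,0,0.2,2.37,-0.1,-2.6,0,0,0,0.2,2.76,-0.1,-2.96,0,0,0,0.2,3.14,-0.1,-3.31,0,0,0,0.2,3.51,-0.1,-3.63,0,0,0,0.2,3.86,-0.1,-3.93,0,0,0,0.2,4.19,-0.1,-4.2,0,0,0,0.2,4.47,-0.1,-4.43,0,0,0,0.2,4.71,-0.1,-4.62,0,0,0,0.2,4.9,-0.1,-4.76,0,0,0,0.2,5.01,-0.1,-4.85,0,0,0,0.2,5.05,-0.1,-4.88,0,0,0,0.2])

```text
time_s: 11.5
tcp_pos: [0.5506, 0.0981, 0.2775]
orientation: [0.0, 0.997, -0.079, -0.0]
force: [-0.6, -4.0, -2.5]
grip_width: 0.0334
grip_force: 45.6
```

```bash
cat >> h.py <<'E'
def lidside(save=None):
    p,d=r.read_camera("side"); X=cloud("side",d); L=(X-C0)@R.from_euler("z",-.158).as_matrix()
    if save: np.savez(save,p=p,d=d)
    m=(d>0)&(L[...,1]<.13)&(L[...,1]>.055)&(L[...,0]>-.10)&(L[...,0]<.08)&(L[...,2]>.13)&(L[...,2]<.34)
    q=L[m]; n=np.linalg.svd(q-np.median(q,0),full_matrices=False)[2][2]
    for _ in range(5):
        e=(q-np.median(q,0))@n; k=abs(e-np.median(e))<.006; q=q[k]; n=np.linalg.svd(q-q.mean(0),full_matrices=False)[2][2]
    return np.degrees(np.arctan2(n[0],n[2])),n,k.sum()
E
python3 - <<'E'
from h import *
print(lidside("s3.npz")); o=r.get_obs(); print(o["tcp_pos"],o["force"],o["time_s"],o["grip_width"])
E
```

```text
(np.float64(44.807285456950595), array([0.70470443, 0.00753372, 0.709461  ]), np.int64(636))
[0.55058372 0.09810825 0.27747593] [-0.7639283  -5.0815283  -2.64630371] 11.55 0.03304335568660794
```

```bash
python3 - <<'E'
from h import *
t=np.load("s3.npz"); p,d=t["p"],t["d"]; Rz=R.from_euler("z",-.158).as_matrix(); L=(cloud("side",d)-C0)@Rz
for y in(.06,.08,.1):
    m=(abs(L[...,1]-y)<.006)&(d>0)&(L[...,0]>-.13)&(L[...,0]<.14)&(L[...,2]>.09)&(L[...,2]<.36); q=L[m]; q=q[q[:,0].argsort()]*1e3
    print(y,[(int(a[0]),int(a[2])) for a in q[::max(1,len(q)//25)]])
cv2.imwrite("pics/s3.png",cv2.resize(p[60:300,180:420],None,fx=2.4,fy=2.4,interpolation=cv2.INTER_CUBIC)[:,:,::-1])
E
```

```text
0.06 [(-65, 356), (-65, 355), (-62, 346), (-61, 349), (-56, 348), (-51, 353), (-48, 354), (-45, 342), (-42, 340), (-41, 262), (-37, 267), (-33, 272), (-28, 271), (-19, 264), (-11, 257), (-6, 259), (0, 258), (13, 242), (27, 226), (38, 214), (48, 202), (61, 187), (78, 168), (94, 149), (106, 134), (122, 116)]
0.08 [(-42, 259), (-41, 261), (-38, 265), (-35, 269), (-33, 269), (-29, 271), (-25, 271), (-21, 269), (-14, 260), (-10, 256), (-7, 259), (-3, 260), (5, 252), (14, 242), (20, 235), (27, 225), (35, 218), (44, 206), (54, 195), (61, 186), (71, 174), (78, 167), (87, 157), (96, 147), (107, 134), (115, 125), (129, 109)]
0.1 [(-43, 261), (-40, 264), (-37, 267), (-35, 270), (-32, 271), (-29, 271), (-25, 271), (-20, 266), (-16, 262), (-9, 257), (-7, 259), (-5, 261), (1, 256), (7, 250), (15, 240), (23, 232), (31, 221), (38, 213), (45, 205), (52, 197), (61, 187), (67, 180), (77, 168), (84, 160), (91, 152), (102, 140), (109, 133), (119, 121), (128, 109)]
```

View pics/s3.png

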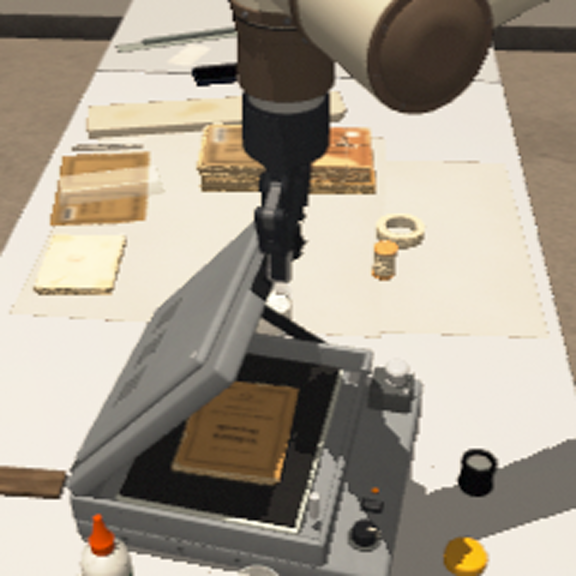

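The lid slope along the cut is about 49.3° and the tool arc gives 49.8°. I'll nudge it to about 50°, pause, then ease it back.

drive_tool(series=[0.05,0.02,-0.05,0,0,0,0.2,0.12,0.04,-0.1,0,0,0,0.2,0.18,0.05,-0.16,0,0,0,0.2,0.18,0.05,-0.16,0,0,0,0.2,0.18,0.05,-0.16,0,0,0,0.2,0.18,0.05,-0.16,0,0,0,0.2])

```text
time_s: 12.15
tcp_pos: [0.5525, 0.0978, 0.2789]
orientation: [0.0, 0.997, -0.079, 0.0]
force: [1.3, -4.5, -4.6]
grip_width: 0.0331
grip_force: 45.4
```

drive_tool(series=[-0.03,0,0.02,0,0,0,0.2,-0.11,0,0.08,0,0,0,0.2,-0.24,0,0.18,0,0,0,0.2,-0.4,0,0.31,0,0,0,0.2,-0.6,0,0.46,0,0,0,0.2,-0.83,0,0.64,0,0,0,0.2,-1.08,0,0.85,0,0,0,0.2,-1.34,0,1.07,0,0,0,0.2,-1.61,0,1.3,0,0,0,0.2,-1.88,0,1.53,0,0,0,0.2,-2.15,0,1.77,0,0,0,0.2,-2.41,0,2.0,0,0,0,0.2,-2.66,0,2.23,0,0,0,0.2,-2.91,0,2.47,0,0,0,0.2,-3.14,0,2.7,0,0,0,0.2,-3.35,0,2.9,0,0,0,0.2,-3.53,0,3.08,0,0,0,0.2,-3.67,0,3.22,0,0,0,0.2,-3.76,0,3.31,0,0,0,0.2,-3.8,0,3.35,0,0,0,0.2])

```text
time_s: 14.15
tcp_pos: [0.5166, 0.1036, 0.2476]
orientation: [-0.0, 0.997, -0.078, 0.003]
force: [2.1, -6.6, -0.6]
grip_width: 0.0334
grip_force: 44.3
```

```bash
python3 - <<'E'
from h import *
lidside("s4.npz"); o=r.get_obs(); print(o["tcp_pos"],o["force"],o["time_s"],o["grip_width"])
for f,x0,x1 in(("s3.npz",.005,.105),("s4.npz",.0,.105)):
    t=np.load(f); L=(cloud("side",t["d"])-C0)@R.from_euler("z",-.158).as_matrix()
    m=(t["d"]>0)&(L[...,1]>.05)&(L[...,1]<.11)&(L[...,0]>x0)&(L[...,0]<x1)&(L[...,2]>.12)&(L[...,2]<.26); q=L[m][:,[0,2]].astype(np.float32)
    vx,vz,_,_=cv2.fitLine(q,cv2.DIST_HUBER,0,.001,.001).ravel(); print(f,len(q),np.degrees(np.arctan(-vz/vx)))
z=o["tcp_pos"][2]-.0868+.0327; print("arc deg",np.degrees(np.arcsin(z/np.hypot(.279,.016))-np.arctan2(.016,.279)))
E
```

```text
[0.51655018 0.1035587  0.24753428] [ 1.87027213 -6.67772863 -1.05408985] 14.2 0.033110349596180304
s3.npz 356 49.113804
s4.npz 496 39.823643
arc deg 40.52038625848298
```

drive_tool(series=[0,0.03,0,0,0,0,0.2,0,0.07,0,0,0,0,0.2,0,0.1,0,0,0,0,0.2,0,0.1,0,0,0,0,0.2,0,0.1,0,0,0,0,0.2,0,0.1,0,0,0,0,0.2,0,0.1,0,0,0,0,0.2,0,0.1,0,0,0,0,0.2])

```text
time_s: 15.0
tcp_pos: [0.5149, 0.1037, 0.2459]
orientation: [-0.001, 0.997, -0.079, 0.0]
force: [-0.4, 4.0, 1.4]
grip_width: 0.0333
grip_force: 44.4
```

```bash
python3 - <<'E'
from h import *
lidside("s5.npz"); o=r.get_obs(); print(o["tcp_pos"],o["force"],abs(o["qvel"]).max())
t=np.load("s5.npz"); L=(cloud("side",t["d"])-C0)@R.from_euler("z",-.158).as_matrix()
m=(t["d"]>0)&(L[...,1]>.05)&(L[...,1]<.11)&(L[...,0]>0)&(L[...,0]<.105)&(L[...,2]>.12)&(L[...,2]<.26); q=L[m][:,[0,2]].astype(np.float32)
vx,vz,_,_=cv2.fitLine(q,cv2.DIST_HUBER,0,.001,.001).ravel(); a=np.degrees(np.arctan(-vz/vx)); print(a)
if 38<a<42: print(r.close_job())
E
```

```text
[0.51486911 0.10371183 0.24586836] [-0.8577086   4.73414209  2.22390153] 0.0025068265538189887
39.33707
the job is handed in; nothing more can be done
None
```

I pressed the latch plunger to its stop, raised the lid to about 50°, and eased it back to about 39–40°, where the arm is still holding it by the tab. The job is handed in at about 15 s; I don't have the verdict.

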